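Start the chamber purge from the bench control box

TASK

Start the air purge of the clear chamber from the grey control box on the bench: press the big square key all the way down and let it spring back up, then press the big round key all the way down and let it spring back up. Press one key at a time and do not press the small round key or the long bar key.

Things in the scene. Friction and masses are not known exactly. Their poses are not given: they have to be found in the camera images.
- square_key_top (a point): Big square key, white plastic, 42 x 42 mm. Centre of its flat top, 70 mm above the bench; z up. Sinks up to 6 mm straight down (1.4 N to start, 4.5 N at the bottom), springs back. Black square bezel 58 mm wide, 8 mm above the deck of the fixed grey box (deck 50 mm above the bench). On the deck two rows of three fittings, 85 mm apart both ways, in any order: four white keys, and a black dial and a dome lamp, both lower than the keys.
- round_key_top (a point): Big round key, white plastic, 42 mm in diameter. Centre of its flat top, 70 mm above the bench; z up. Sinks up to 6 mm straight down (1.4 N to start, 4.5 N at the bottom), springs back. Black round bezel 58 mm in diameter, 8 mm above the deck. A black hood along the box's far edge stands 78 mm above the bench, over 60 mm from the centres of the nearest row.
- small_key_top (a point): Small round key, white plastic, 20 mm in diameter, to be left alone. Centre of its flat top, 70 mm above the bench; z up. Sinks up to 6 mm straight down (1.4 N to start, 4.5 N at the bottom), springs back. Black round bezel 36 mm in diameter, 8 mm above the deck.
- bar_key_top (a point): Long bar key, white plastic, 20 mm along its x by 54 mm along its y, to be left alone. Centre of its flat top, 70 mm above the bench; z up. Sinks up to 6 mm straight down (1.4 N to start, 4.5 N at the bottom), springs back. Black bezel 34 x 68 mm, 8 mm above the deck.

How it is judged (in metres and radians):
On the way, in this order (a step that is already met when the one before it is completed fails the run):
1. the big square key is pressed down (3.5 mm or more of its 6 mm), the big round key being up (distance of square_key_top from where it was at the start of the episode above 0.0035 m and distance of round_key_top from where it was at the start of the episode below 0.0015 m), for 0.1 s.
2. the big square key is let back up (within 1.5 mm) before the big round key is pressed (distance of each of square_key_top, round_key_top from where it was at the start of the episode below 0.0015 m), for 0.1 s.
3. the big round key is pressed down (3.5 mm or more of its 6 mm), the big square key being up (distance of round_key_top from where it was at the start of the episode above 0.0035 m and distance of square_key_top from where it was at the start of the episode below 0.0015 m), for 0.1 s.
At the end, for the whole second after the job is handed in: After the square key and then the round key have been pressed, all four keys are up again, each within 1.5 mm of its rest height (all of step 2 and distance of each of small_key_top, bar_key_top from where it was at the start of the episode below 0.0015 m); the robot touches nothing.
It fails at once if the small round key is pressed (2.5 mm or more) (distance of small_key_top from where it was at the start of the episode above 0.0025 m).
It fails at once if the long bar key is pressed (2.5 mm or more) (distance of bar_key_top from where it was at the start of the episode above 0.0025 m).
It fails at once if the big square and big round keys are pressed at the same time (distance of each of square_key_top, round_key_top from where it was at the start of the episode above 0.0025 m).
It also fails if it takes over 32 s, if anything falls off the work surface, if the arm or the gripper's body presses on something with over 40 N, if the wrist force passes 120 N, or if a joint passes its speed limit or range.

ROBOT

A 6-joint arm with a two-finger parallel gripper is mounted at the origin on the work surface. World frame = base frame: x ahead of the robot, y to its left, z up, the work surface at z = 0. Lengths are in mm, angles in rad, forces in N, time in s.
With the tool pointing down it reaches from about 350 to 975 mm from the base axis. Payload 7.1 kg.
Tool frame: the origin (TCP) lies at the centre of the arm's flange, where the gripper is bolted on; the fingertips stand 182 mm ahead of it and the grasp point (between the pads) lies 163 mm ahead of it; z points along the fingers, y is the line along which they close (so a half turn about z gives the same grasp; the last joint's range is limited). The gripper opens to 88 mm and grips with 3 to 60 N. Pads are 20 mm wide; open, the fingers measure 115 mm over their backs; the gripper's body (75 mm by 178 mm) begins 61 mm behind the grasp point.
Start: joints at [-1.127, 0.423, 1.63, -0, 1.089, -0.019], TCP at [279.049, -559.23, 404.675] pointing down, gripper open.
Joint ranges: [-3, 3], [-0.9, 2.11], [0.09, 2.58], [-1.31, 4.45], [0.11, 2.69], [-2.54, 2.54]. Speed limits (rad/s): [2.39, 2.39, 3.01, 3.14, 3.14, 3.14].

INTERFACE

Orientations are given as a rotation vector (axis times angle).
In Python, from workcell import readout, get_image, ctrl gives the robot as it stands.
- The arm moves only by the tool step_arm, never from a script. Its argument "targets" is a list that holds one entry, the list of rows, each a list of 7 numbers: the shift along the world's x, y, z as a fraction of full scale, then the turn, a rotation vector about the world's x, y, z as a fraction of full scale, then the opening, from 0 (shut) to 1 (fully open). In form: [[[dx, dy, dz, wx, wy, wz, claw], ...]]. A call has exactly 5 rows; each row shifts and turns the commanded pose from where the row before left it; what a row does not reach is not made up. Full scale, the value 1, is 0.05 m for a shift and 4 degrees for a turn. A row lasts 1/8 s, in which the tool goes at most 62.5 mm and 10.7 degrees, less where a joint would pass 70% of its speed; a pose out of reach is approached as far as the arm can. A call with a number of a shift or a turn outside -1 to 1 is refused whole. A call with a gripper value outside its range is refused whole. The fingers move at their own pace and stop on an object; the grip force is fixed at half the most. Time passes only in rows, so rows that do not move let the fingers close, or fill a call up. It gives the time, the measured TCP pose, the force, the opening and the grip force at its end, in the units of the state.
- readout.get_obs(): the state, without advancing time (a new reading comes with each control period).
- get_image(name): name is "side" or "top" or "wrist"; returns a dict with "pixels" (420x560x3 uint8, red, green, blue), "intrinsics" (3x3 intrinsics, pixels), "extrinsics" (4x4, takes a point from world to camera coordinates). Camera axes: x right, y down, z forward; pixel columns grow to the right and rows downward; lengths in mm; the calibration is good to about 2 mm. The wrist camera is an equidistant fisheye: a pixel r from the principal point sees the ray r / f radians off the axis. A picture is of the moment at which its call begins. There is no depth.
- ctrl.close_job(): hands the job in; it is judged then, once.
The state is a dict: "t": time; "qpos": joint angles; "qvel": joint speeds; "joint_torque": joint torques, N m; "ee_pos": TCP position; "orientation": TCP orientation; "ft_force": force on the tool from outside, world axes, zero at the start; "moment": the same for the moment, N m; "width": finger opening in mm; "grasp_force": force on a finger pad.
Only numpy, scipy, OpenCV 4.12 (cv2) and the standard library are available. Lean on these libraries where they do the work, as an engineer would, in place of code of your own. Each camera call takes 0.05 s, during which the arm holds its last target. There are 200 camera calls.

## Working session

There is one attempt and no reset: what is moved stays moved. The work goes in short steps, Python scripts to look and compute and a tool call to move; the robot and the scene stay as the last step left them, time stands still between calls to the robot, and variables do not carry over. Pictures are saved under pics/ and viewed, at most 10 in all, crops included, and the job is handed in when it is done.

Besides the shell and the picture viewer there is one more tool, called after "Call:" in YAML: its name, and indented under it one key for each argument. step_arm: Moves the arm, as the interface text tells. Shift numbers are shares of 0.05 m and turn numbers shares of 4 degrees, none past 1 either way. Its arguments: {"type":"object","properties":{"targets":{"type":"array"}},"required":["targets"]}

```bash
mkdir -p pics; cat >h.py <<'E'
import numpy as np,cv2
from workcell import readout,get_image,ctrl
def ray(im,u,v,z):
    K=np.array(im["intrinsics"]);E=np.array(im["extrinsics"])
    d=np.linalg.inv(K)@[u,v,1];R=E[:3,:3];c=-R.T@E[:3,3];d=R.T@d
    return c+d*(z-c[2])/d[2]
E
python3 - <<'E'
from h import *
import pickle
d={n:get_image(n) for n in("top","side")}
pickle.dump(d,open("i.pkl","wb"))
for n in d: cv2.imwrite(f"pics/{n}.png",d[n]["pixels"][:,:,::-1])
o=readout.get_obs();print(o["t"],o["ee_pos"],o["orientation"],o["width"])
E
```

```text
0.1 [ 278.96962693 -559.02946146  403.97867939] [-3.05653634e+00 -7.20278281e-01  5.07309645e-04] 87.80657246865864
```

View pics/top.png

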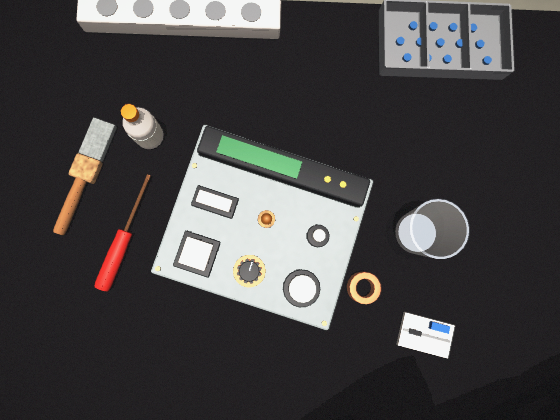

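The top view shows the square key near (195,253), the round key (302,288), the bar (213,201), the small key (319,236), and the dial between square and round.

```bash
python3 - <<'E'
from h import *
import pickle
d=pickle.load(open("i.pkl","rb"))["top"];p=d["pixels"]
m=(p.min(2)>225).astype(np.uint8)
n,l,s,c=cv2.connectedComponentsWithStats(m)
for i in range(1,n):
    if s[i,4]>60: print(s[i],c[i].round(1),ray(d,*c[i],70).round(1))
for u,v in((195,253),(302,288),(213,201),(319,236),(249,270)):print(u,v,p[v,u],ray(d,u,v,70).round(1))
E=np.array(d["extrinsics"]);print(-E[:3,:3].T@E[:3,3])
E
```

```text
[  77    0  203   28 3423] [185.2  13.2] [900.8 144.3  70. ]
[  153   157   203   164 13170] [257.4 238.9] [541.8  20.9  70. ]
[196 190  36  22 413] [213.6 200.4] [599.4  89.1  70. ]
[410 214  13  37 103] [413.4 233.1] [ 555.3 -219.6   70. ]
[313 230  12  12 109] [318.8 235.1] [549.4 -72.9  70. ]
[179 237  34  34 736] [195.2 253.3] [518.4 114.1  70. ]
[289 275  27  28 564] [302.1 288.5] [468.4 -48.1  70. ]
[ 398  313   56   45 1350] [424.5 336.2] [ 400.4 -233.5   70. ]
195 253 [246 247 247] [518.8 114.3  70. ]
302 288 [246 247 247] [469.2 -47.9  70. ]
213 201 [246 247 247] [598.4  90.   70. ]
319 236 [246 247 247] [548.  -73.2  70. ]
249 270 [234 238 242] [494.8  32.5  70. ]
[510.84012005  22.09211568 757.85624812]
```

Call:
step_arm:
  targets:
    - [[0.32,0.9,0,0,0,0,0],[0.32,0.9,0,0,0,0,0],[0.32,0.9,0,0,0,0,0],[0.32,0.9,0,0,0,0,0],[0.32,0.9,0,0,0,0,0]]

```text
t: 0.72
ee_pos: [359.2, -332.7, 404.5]
orientation: [-3.058, -0.72, 0.0]
ft_force: [-1.1, 1.0, 0.3]
width: 41.2
grasp_force: 0.0
```

Call:
step_arm:
  targets:
    - [[0.32,0.9,0,0,0,0,0],[0.32,0.9,0,0,0,0,0],[0.32,0.9,0,0,0,0,0],[0.32,0.9,0,0,0,0,0],[0.32,0.9,0,0,0,0,0]]

```text
t: 1.35
ee_pos: [439.2, -107.7, 404.6]
orientation: [-3.058, -0.72, 0.0]
ft_force: [0.9, -0.2, -0.2]
width: 0.5
grasp_force: 0.0
```

Call:
step_arm:
  targets:
    - [[0.32,0.9,-0.3,0,0,0,0],[0.32,0.9,-0.4,0,0,0,0],[0.32,0.9,-0.4,0,0,0,0],[0.32,0.9,-0.4,0,0,0,0],[0.32,0.86,-0.4,0,0,0,0]]

```text
t: 1.98
ee_pos: [519.3, 115.4, 308.8]
orientation: [3.058, 0.721, -0.0]
ft_force: [0.7, -0.1, 0.2]
width: 0.3
grasp_force: 0.0
```

Call:
step_arm:
  targets:
    - [[-0.02,-0.02,-0.4,0,0,0,0],[0,0,-0.4,0,0,0,0],[0,0,-0.2,0,0,0,0],[0,0,0,0,0,0,0],[0,0,0,0,0,0,0]]

```text
t: 2.6
ee_pos: [518.3, 112.7, 260.3]
orientation: [3.058, 0.72, 0.001]
ft_force: [-0.2, 0.5, -0.6]
width: 0.6
grasp_force: 0.0
```

```bash
python3 - <<'E'
from h import *
cv2.imwrite("pics/s1.png",get_image("side")["pixels"][:,:,::-1])
E
```

```text
(no output)
```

View pics/s1.png

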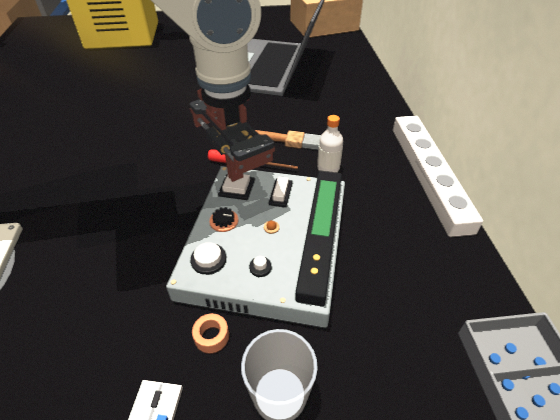

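The side view shows the closed fingertips (~(238,175)) right over the square key (~(237,184)), clear of the bar key (282,190). I'll press now.

Call:
step_arm:
  targets:
    - [[0,0,-0.1,0,0,0,0],[0,0,-0.1,0,0,0,0],[0,0,-0.08,0,0,0,0],[0,0,0,0,0,0,0],[0,0,0,0,0,0,0]]

```text
t: 3.28
ee_pos: [518.4, 112.8, 246.3]
orientation: [3.058, 0.72, 0.001]
ft_force: [-1.2, -0.7, 8.6]
width: 0.5
grasp_force: 4.6
```

8.6 N is past the 4.5 N bottom-of-travel force, so the key is at its stop. Next I hold briefly, lift and go to the round key.

Call:
step_arm:
  targets:
    - [[0,0,0,0,0,0,0],[0,0,0.2,0,0,0,0],[0,0,0.5,0,0,0,0],[0,0,0.3,0,0,0,0],[0,0,0,0,0,0,0]]

```text
t: 3.9
ee_pos: [518.3, 112.8, 296.7]
orientation: [3.058, 0.72, 0.003]
ft_force: [0.8, 0.1, 0.3]
width: 0.4
grasp_force: 0.0
```

Call:
step_arm:
  targets:
    - [[-0.25,-0.8,0,0,0,0,0],[-0.25,-0.8,0,0,0,0,0],[-0.25,-0.8,0,0,0,0,0],[-0.25,-0.8,0,0,0,0,0],[0,0,-0.3,0,0,0,0]]

```text
t: 4.53
ee_pos: [467.3, -49.1, 280.4]
orientation: [3.059, 0.715, 0.001]
ft_force: [0.1, -0.7, -0.7]
width: 0.8
grasp_force: 0.0
```

Call:
step_arm:
  targets:
    - [[0,0,-0.3,0,0,0,0],[0,0,-0.1,0,0,0,0],[0,0,0,0,0,0,0],[0,0,0,0,0,0,0],[0,0,0,0,0,0,0]]

```text
t: 5.15
ee_pos: [468.3, -47.0, 261.0]
orientation: [3.057, 0.721, 0.001]
ft_force: [0.1, -0.0, -0.3]
width: 0.4
grasp_force: 0.0
```

```bash
python3 - <<'E'
from h import *
cv2.imwrite("pics/s2.png",get_image("side")["pixels"][:,:,::-1])
E
```

```text
(no output)
```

View pics/s2.png

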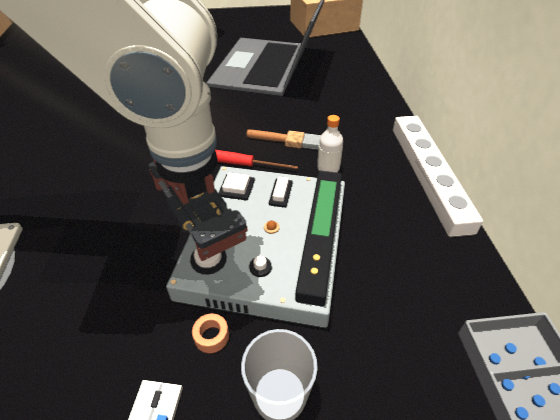

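The fingertips are over the round key (~(208,258)). The square key at (237,182) is back up and the small key (260,265) is clear.

Call:
step_arm:
  targets:
    - [[0,0,-0.1,0,0,0,0],[0,0,-0.1,0,0,0,0],[0,0,-0.09,0,0,0,0],[0,0,0,0,0,0,0],[0,0,0,0,0,0,0]]

```text
t: 5.82
ee_pos: [468.2, -47.3, 246.3]
orientation: [3.058, 0.72, 0.0]
ft_force: [-1.1, 0.4, 6.2]
width: 0.7
grasp_force: 3.3
```

Call:
step_arm:
  targets:
    - [[0,0,0,0,0,0,0],[0,0,0.2,0,0,0,0],[0,0,0.8,0,0,0,0],[0,0,0.8,0,0,0,0],[0,0,0.8,0,0,0,0]]

```text
t: 6.45
ee_pos: [467.6, -47.2, 377.5]
orientation: [-3.058, -0.72, 0.001]
ft_force: [-0.1, 0.6, -0.5]
width: 0.8
grasp_force: 0.0
```

Call:
step_arm:
  targets:
    - [[0,0,0.2,0,0,0,0],[0,0,0,0,0,0,0],[0,0,0,0,0,0,0],[0,0,0,0,0,0,0],[0,0,0,0,0,0,0]]

```text
t: 7.08
ee_pos: [467.9, -47.2, 385.3]
orientation: [-3.057, -0.72, 0.003]
ft_force: [0.5, 0.1, 0.2]
width: 0.5
grasp_force: 0.0
```

```bash
python3 - <<'E'
from h import *
cv2.imwrite("pics/s3.png",get_image("side")["pixels"][:,:,::-1])
E
```

```text
(no output)
```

View pics/s3.png

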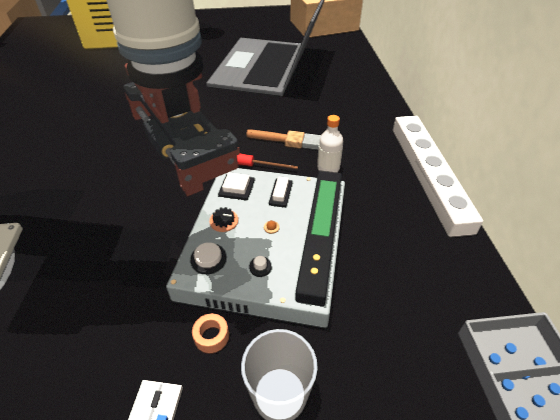

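All four keys are up (square (237,183), round (208,256), bar (282,189), small (260,264)) and the gripper is clear of the box.

```bash
python3 -c "
from workcell import ctrl
print(ctrl.close_job())"
```

```text
the job is handed in; nothing more can be done
None
```

I pressed the square key to its stop and released it, did the same with the round key, left the small and bar keys alone, and handed the job in at about 7 s with all four keys up and the arm clear; no verdict came back.

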